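Index a rotary rack table to its next station

ROBOT

A 7-joint arm with a two-finger parallel gripper is mounted at the origin on the work surface. World frame = base frame: x ahead of the robot, y to its left, z up, the work surface at z = 0. Lengths are in mm, angles in rad, forces in N, time in s.
With the tool pointing down it reaches from about 400 to 850 mm from the base axis. Payload 6.9 kg.
Tool frame: the origin (TCP) lies between the finger pads; the fingertips stand 8 mm ahead of it and the grasp point (between the pads) lies 11 mm behind it; y points along the fingers, z is the direction in which the jaws open and shut, and the axes are right-handed (so a half turn about y gives the same grasp; the last joint's range is limited). The gripper opens to 85 mm and grips with 20 to 120 N. Pads are 22 mm wide; open, the fingers measure 114 mm over their backs; the gripper's body (76 mm by 85 mm) begins 54 mm behind the grasp point. The pads swing forward as they close: fully open they stand 13 mm farther back than shut.
Start: joints at [-1.165, 0.507, -0.238, 1.5, 0.126, 1.149, -0.155], TCP at [184.6, 597.105, 239.275] pointing down, gripper open.
Joint ranges: [-3.08, 3.08], [-0.24, 2.05], [-1.43, 1.35], [0, 2.5], [-1.52, 4.66], [0.17, 1.96], [-2.89, 2.89]. Speed limits (rad/s): [2.39, 2.39, 3.14, 3.14, 3.14, 3.14, 3.14].

INTERFACE

Orientations are given as a unit quaternion [x, y, z, w].
In Python, from bench import manip gives the robot as it stands.
- The arm moves only by the shell command python3 -m inch 'ROWS' [FORCE]. ROWS is JSON, a list of rows, each an object of numbers: "tx", "ty", "tz": the shift along the tool's x, y, z in mm; "yaw": the turn about the tool's y in degrees; "claw": the closure, from -1 (fully open) to 1 (shut). In form: [{"tx": .., "ty": .., "tz": .., "yaw": .., "claw": ..}, ...]. A call has 1 to 8 rows; each row is the pose to reach, as a shift and turn from the pose commanded when the call began, along the tool's axes at that moment; what a row does not reach only later rows make up. A row lasts 1/10 s, in which the tool goes at most 50 mm and 8.59 degrees, less where a joint would pass 70% of its speed; a pose out of reach is approached as far as the arm can. A call with a gripper value outside its range is refused whole. The fingers move at their own pace and stop on an object; FORCE is the grip in N (left out, the last holds). Time passes only in rows, so rows that repeat a pose let the fingers close. It gives the time, the measured TCP pose, the force and the opening at its end, in the units of the state.
- manip.observe(): the state, without advancing time (a new reading comes with each control period).
- manip.capture(name): name is "scene" or "top" or "wrist"; returns the picture (384x512x3 uint8, red, green, blue); there is no depth.
- manip.get_calibration(name): a dict with "fx", "fy", "cx", "cy" (pixels), "k1" (the pictures are not rectified: a ray, as slopes to the right and down, at radius r is drawn at 1 + k1 r^2 times it, then the intrinsics apply), "T" (4x4, takes a point from camera to world coordinates); the wrist camera has in their place "hand_eye" (4x4, takes a point from camera to tool coordinates, whose origin is the TCP and whose axes are the tool frame's). Camera axes: x right, y up, looking along -z (the intrinsics and any distortion apply to the point x, -y, -z); pixel columns grow to the right and rows downward; lengths in mm; the calibration is good to about 2 mm. A picture is of the moment at which its call begins: read the wrist's pose just before it. get_calibration takes no time and is no camera call.
- manip.sign_off(): hands the job in, once; it reports no verdict.
Trained networks look in the newest picture that a camera, given by its name, has taken for a name from the list of things; names that differ only in an ending like _2 or _b are one class to them, and where a whole thing is asked for, a point or a joint stands for the part that bears it (a point fixed in the world has none). Each returns a list of dicts, best first, with "score" (0 to 1); they miss things now and then, are a little off and sometimes report something else, mostly with a low value. They report only what shows in the picture. A call takes as long as a camera call.
- manip.look_for(camera, query): "at" ([x, y, z] in mm, in world coordinates, good to about 4 mm: the middle of the surface that is visible of it).
- manip.masks_of(camera, query): "pixels" (384x512 bool, what is visible of it).
The state is a dict: "time": time; "joints": joint angles; "joint_vel": joint speeds; "joint_torque": joint torques, N m; "eef_pos": TCP position; "tool_rot": TCP orientation; "wrist_force": force on the tool from outside, world axes, zero at the start; "ft_torque": the same for the moment, N m; "opening": opening from 0.0 (shut) to 1.0 (fully open).
Only numpy, scipy, OpenCV 4.12 (cv2) and the standard library are available. Lean on these libraries where they do the work, as an engineer would, in place of code of your own. Each camera call takes 0.05 s, during which the arm holds its last target. There are 200 camera calls.

TASK

The rack at the front is finished: turn the rotary rack table on to its next station, anticlockwise seen from above. Pull its black index knob up, turn the table by it, and let the sprung pin drop fully home in the next hole of the steel ring, found by feel. The tubes on it stand open, so turn it gently; never force the pin sideways, and leave the things around it where they are.

Things in the scene. Friction and masses are not known exactly. Their poses are not given: they have to be found in the camera images.
- knob (a point): centre of the index plunger's knob: black, round, fluted, 28 mm across, 26 mm tall, upright on a 16 mm steel barrel on the aluminium lug at the rotary table's rim; z up. It rises with the pin and goes round with the deck, 140 mm from the pivot. It cannot turn on its own axis. Free space all round it; the nearest tubes on the deck are over 70 mm away and reach 25 mm above this point.
- lug_top (a point): point on the flat top of the lug straight below the knob, 33 mm below the knob's centre when the pin is home. The lug is 34 mm wide, 12 mm thick and reaches 20 mm farther out than this point; it turns with the deck.
- pivot (a point): point on the rotary table's upright axis of rotation, level with the knob's centre when the pin is home (95 mm above the bench). A fixed white base, 328 mm across, carries a steel index ring; over it turns a white plastic deck, 232 mm across, with three pink racks of open microtubes.
- ring_level (a point): point on the axis of rotation at the level of the steel index ring's flat top, 44 mm above the bench. The ring is 242 to 324 mm across and has 11 mm round holes on a circle of 140 mm radius, unevenly spaced to suit the racks, visible outside the deck's rim.
- carousel (a joint): angle of the deck with racks, lug and plunger (rad): 0 at the start with the pin in its first hole, growing anticlockwise seen from above. With the pin clear it turns easily (about 1 N at the knob) and stays where it is left. The next hole anticlockwise lies between 0.60 and 1.05 (where, differs each time and is not reported); the one after it at 1.99.
- plunger (a joint): lift of the index pin and knob (m): 0 = fully home, stop at 0.014. A spring holds it down with 6 N (9 N at the top). The 8 mm pin (nose chamfered 1 mm) goes 8 mm into its hole with 1.5 mm play, so it is clear of the ring above 0.008. Let go between holes it rides on the ring's top at 0.008 (2 N of drag); over a hole it snaps down to 0 and locks the deck.
- tube_rack: loose blue tube rack, 80 x 125 x 40 mm, tubes up to 55 mm high, left of the rotary table; origin at the centre of its underside. Leave alone.
- buffer_bottle: loose translucent bottle with blue cap, 68 mm thick, 150 mm high, to the right of the rotary table; origin at the centre of its underside. Leave alone.
- tip_box: loose box of pipette tips, 85 x 122 x 57 mm, at the right, near the robot; origin at the centre of its underside. Leave alone.

How it is judged:
By the outcome, as a careful person would: the job done as asked, in the order asked, and still so for the second after the job is handed in, with the robot touching nothing.
It also fails if it takes over 48 s, if anything falls off the work surface, if the arm or the gripper's body presses on something with over 40 N, if the wrist force passes 120 N, or if a joint passes its speed limit or range.

## Working session

There is one attempt and no reset: what is moved stays moved. The work goes in short steps, Python scripts to look and compute and a shell command to move; the robot and the scene stay as the last step left them, time stands still between calls to the robot, and variables do not carry over. Pictures are saved under pics/ and viewed, about 8 in all and at most 12, crops included, and the job is handed in when it is done.

```bash
mkdir -p pics; ls
python3 - <<'E'
from bench import manip
import cv2, numpy as np
s=manip.observe()
for k,v in s.items(): print(k,np.round(v,3))
a=manip.capture("scene"); print(manip.look_for("scene","knob")[:2]); 
b=manip.capture("top"); print(manip.look_for("top","knob")[:2]); print(manip.look_for("top","lug_top")[:2]);print(manip.look_for("top","carousel")[:2])
cv2.imwrite("pics/a.png",np.vstack([a,b])[:,:,::-1].copy()) if 0 else cv2.imwrite("pics/a.png",cv2.resize(np.hstack([a,b])[:,:,::-1],(800,300)))
cv2.imwrite("pics/top.png",cv2.resize(b[:,:,::-1],(800,600)))
c=manip.get_calibration("top"); print(c)
E
```

```text
pics
time 0.0
joints [-1.165  0.508 -0.238  1.501  0.126  1.149 -0.155]
joint_vel [ 0.001  0.001 -0.001 -0.001  0.     0.001  0.001]
joint_torque [ 3.0000e-03 -6.2061e+01 -2.1860e+00 -2.4966e+01  1.2000e-02  1.2000e-02
 -0.0000e+00]
eef_pos [184.529 596.642 238.422]
tool_rot [ 0.7   -0.106  0.106 -0.699]
wrist_force [-1.209  1.032 -0.177]
ft_torque [ 0.011 -0.014 -0.023]
opening 0.998
[{'at': [692.8, -348.3, 96.9], 'score': 0.57}]
[{'at': [491.3, 3.9, 109.1], 'score': 0.61}]
[{'at': [610.5, -52.5, 63.1], 'score': 0.86}, {'at': [618.2, -49.5, 59.5], 'score': 0.7}]
[{'at': [609.5, -56.3, 60.7], 'score': 0.67}]
{'fx': 368.3915499896711, 'fy': 368.3915499896711, 'cx': 254.9925461654273, 'cy': 191.64864459767725, 'k1': -0.11117589211451108, 'T': array([[ 2.90486112e-02,  9.84009554e-01, -1.75730973e-01,
         3.29682595e+02],
       [-9.99447794e-01,  3.14299745e-02,  1.07825319e-02,
         1.92651870e+01],
       [ 1.61333344e-02,  1.75320716e-01,  9.84379176e-01,
         1.22938276e+03],
       [ 0.00000000e+00,  0.00000000e+00,  0.00000000e+00,
         1.00000000e+00]])}
```

View pics/top.png

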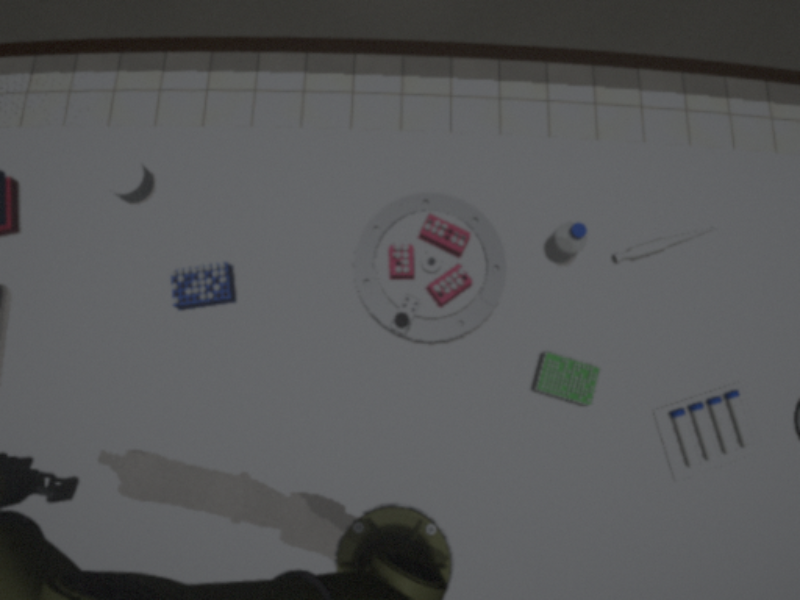

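View pics/a.png

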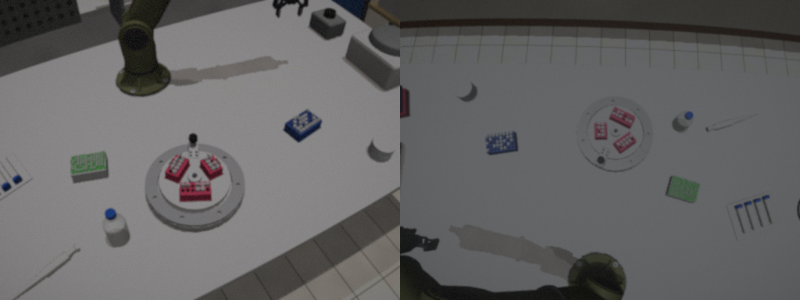

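The top view shows the rotary table with its centre at about (431,262), the knob at (402,320) and a probable next hole near (461,322). I'll take a closer crop and work out positions.

```bash
cat > h.py <<'E'
import numpy as np, cv2
from bench import manip
from scipy.spatial.transform import Rotation as R
def ray(c,u,v):
    p=cv2.undistortPoints(np.array([[[u,v]]],float),np.array([[c['fx'],0,c['cx']],[0,c['fy'],c['cy']],[0,0,1]]),np.array([c['k1'],0,0,0,0]))[0,0]
    return np.array([p[0],-p[1],-1.])
def toz(c,T,u,v,z):
    d=T[:3,:3]@ray(c,u,v); o=T[:3,3]; return o+d*(z-o[2])/d[2]
E
python3 - <<'E'
from h import *
c=manip.get_calibration("top")
b=manip.capture("top")
for q,z in(("knob",108),):
    for m in manip.masks_of("top",q)[:3]:
        v,u=np.nonzero(m['pixels']); print(q,m['score'],len(u),u.mean(),v.mean(),toz(c,c['T'],u.mean(),v.mean(),z))
k=800/512
for n,u,v,z in(("knobtop",402,320,106),("piv",431,262,60),("hole",461,322,44),("L",353,268,44),("Rr",506,268,44),("T",431,193,44),("B",431,343,44)):
    print(n,toz(c,c['T'],u/k,v/k,z).round(1))
cr=b[115:230,215:335]; cr=cv2.resize(cr,(720,690)[:2],interpolation=cv2.INTER_CUBIC); cr=cv2.convertScaleAbs(cr,alpha=2.0)
cv2.imwrite("pics/crop.png",cv2.resize(cr[:,:,::-1],(626,600)))
E
```

```text
knob 0.51 77 256.2077922077922 204.1818181818182 [490.87089757   2.11041025 108.        ]
knobtop [489.3  -1.3 106. ]
piv [620.2 -59.3  60. ]
hole [ 497.7 -125.5   44. ]
L [605.7 104.1  44. ]
Rr [ 616.6 -220.6   44. ]
T [778.6 -57.7  44. ]
B [452.  -63.7  44. ]
```

View pics/crop.png

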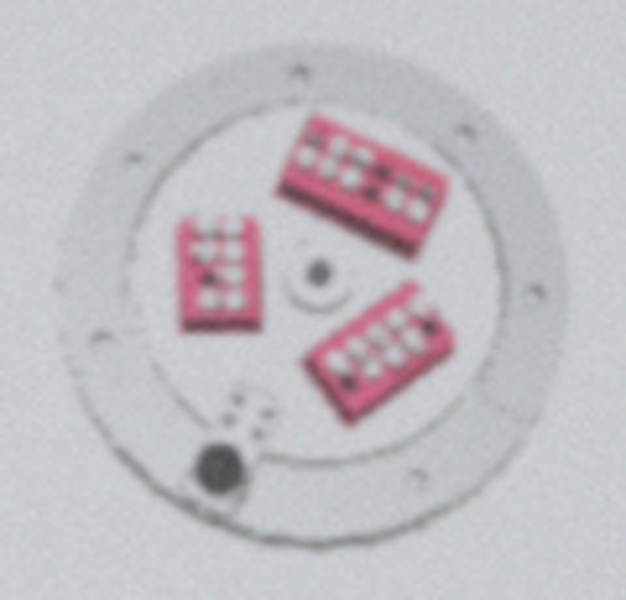

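The crop shows the knob at (220,468) and six ring holes, the next one anticlockwise at about (418,478). I'll fit the 140 mm circle to the holes.

Run:
```python
from h import *
from scipy.optimize import least_squares
c=manip.get_calibration("top")
P=np.array([toz(c,c['T'],215+u/5.217,115+v/5.217,42)[:2] for u,v in((418,478),(537,291),(466,131),(301,72),(134,158),(101,336))])
f=least_squares(lambda p:np.hypot(*(P-p).T)-140,[615,-58]); o=f.x; print(o,f.fun.round(1))
K=toz(c,c['T'],215+220/5.217,115+468/5.217,106)[:2]; print(K,np.hypot(*(K-o)))
a0=np.arctan2(*(K-o)[::-1]); print(a0,[(np.arctan2(*(p-o)[::-1])-a0)%6.283 for p in P])
s=manip.observe(); M=R.from_quat(s['tool_rot']).as_matrix(); print(M.round(3))
print(M.T@(np.array([K[0],K[1],200])-s['eef_pos']))
print({k:(np.round(v,3).tolist() if hasattr(v,'__len__') else v) for k,v in manip.get_calibration("wrist").items()})
```

```text
[620.68251412 -59.77285277] [ 1.   1.4  0.6 -0.1  1.6  1. ]
[489.61961987  -0.92803758] 143.66695696678357
2.719586033497034 [np.float64(0.91099818481083), np.float64(1.9799289118689911), np.float64(2.8165472670729246), np.float64(3.6514355486593284), np.float64(4.5564610309956795), np.float64(5.423849314508303)]
[[ 0.955 -0.     0.295]
 [-0.295 -0.     0.955]
 [-0.    -1.    -0.   ]]
[ 468.02956129   39.26931431 -481.21996219]
{'fx': 300.8805282920436, 'fy': 300.8805282920436, 'cx': 248.68042871342593, 'cy': 186.88809304885413, 'k1': -0.04869431635211511, 'hand_eye': [[-0.001, -0.948, -0.319, -82.272], [-0.0, 0.319, -0.948, -134.446], [1.0, -0.001, -0.001, -1.486], [0.0, 0.0, 0.0, 1.0]]}
```

```bash
python3 -m inch '[{"tx":40,"tz":-40,"ty":5},{"tx":75,"tz":-75,"ty":10},{"tx":110,"tz":-110,"ty":15},{"tx":145,"tz":-145,"ty":20},{"tx":180,"tz":-182,"ty":25},{"tx":215,"tz":-218,"ty":30},{"tx":250,"tz":-255,"ty":34},{"tx":285,"tz":-290,"ty":38}]'
python3 -m inch '[{"tx":35,"tz":-35},{"tx":70,"tz":-70,"yaw":1},{"tx":105,"tz":-105,"yaw":3},{"tx":140,"tz":-140,"yaw":5},{"tx":170,"tz":-175,"yaw":7},{"tx":184,"tz":-191,"yaw":7},{"tx":184,"tz":-191,"yaw":7},{"tx":184,"tz":-191,"yaw":7}]'
python3 - <<'E'
from h import *
s=manip.observe(); w=manip.capture("wrist")
print(s['time'],s['eef_pos'],s['wrist_force'],s['opening'])
c=manip.get_calibration("wrist"); T=np.eye(4);T[:3,:3]=R.from_quat(s['tool_rot']).as_matrix();T[:3,3]=s['eef_pos'];print(T.round(3))
W=T@np.array(c['hand_eye'])
print(manip.look_for("wrist","knob")[:2])
for m in manip.masks_of("wrist","knob")[:2]:
    v,u=np.nonzero(m['pixels']); print(m['score'],len(u),u.min(),u.max(),v.min(),v.max()); print(toz(c,W,u.mean(),v.mean(),98))
cv2.imwrite("pics/w1.png",w[:,:,::-1])
E
```

```text
0.4 [184.57506037 597.05410029 239.13541618] [-0.3127668   0.11391351 -0.17756388] 1.0011025895429677
[[ 9.55000e-01 -0.00000e+00  2.95000e-01  1.84575e+02]
 [-2.95000e-01 -0.00000e+00  9.55000e-01  5.97054e+02]
 [-0.00000e+00 -1.00000e+00 -0.00000e+00  2.39135e+02]
 [ 0.00000e+00  0.00000e+00  0.00000e+00  1.00000e+00]]
[]validation failed for argument at $[0]...
validation failed for argument at $[0]...
```

View pics/w1.png

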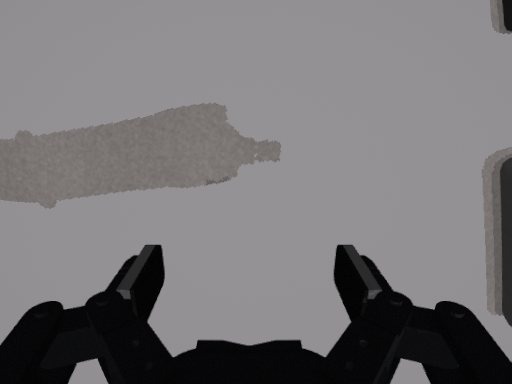

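The moves were refused because every key is required, so the picture shows only bare bench and the open fingers. I'll send them again with all the keys.

```bash
python3 -m inch '[{"tx":40,"tz":-40,"ty":5,"yaw":0,"claw":-1},{"tx":75,"tz":-75,"ty":10,"yaw":0,"claw":-1},{"tx":110,"tz":-110,"ty":15,"yaw":0,"claw":-1},{"tx":145,"tz":-145,"ty":20,"yaw":0,"claw":-1},{"tx":180,"tz":-182,"ty":25,"yaw":0,"claw":-1},{"tx":215,"tz":-218,"ty":30,"yaw":0,"claw":-1},{"tx":250,"tz":-255,"ty":34,"yaw":0,"claw":-1},{"tx":285,"tz":-290,"ty":38,"yaw":0,"claw":-1}]' && python3 -c "
from bench import manip
s=manip.observe(); print(s['time'],s['eef_pos'],s['wrist_force'])"
```

```text
time: 1.35
eef_pos: [367.9, 241.5, 202.2]
tool_rot: [-0.699, 0.105, -0.106, 0.699]
wrist_force: [0.6, 0.5, 0.2]
opening: 0.998
1.35 [367.92155436 241.47954129 202.16185997] [0.63142668 0.53616162 0.19053138]
```

```bash
python3 -m inch '[{"tx":35,"tz":-35,"ty":0,"yaw":0,"claw":-1},{"tx":70,"tz":-70,"ty":0,"yaw":1,"claw":-1},{"tx":105,"tz":-105,"ty":0,"yaw":3,"claw":-1},{"tx":140,"tz":-140,"ty":0,"yaw":5,"claw":-1},{"tx":170,"tz":-175,"ty":0,"yaw":7,"claw":-1},{"tx":184,"tz":-191,"ty":0,"yaw":7,"claw":-1},{"tx":184,"tz":-191,"ty":0,"yaw":7,"claw":-1},{"tx":184,"tz":-191,"ty":0,"yaw":7,"claw":-1}]'
python3 - <<'E'
from h import *
s=manip.observe(); w=manip.capture("wrist")
print(s['time'],s['eef_pos'],s['wrist_force'],s['opening'])
c=manip.get_calibration("wrist"); T=np.eye(4);T[:3,:3]=R.from_quat(s['tool_rot']).as_matrix();T[:3,3]=s['eef_pos'];print(T.round(3))
W=T@np.array(c['hand_eye'])
print(manip.look_for("wrist","knob")[:2])
for m in manip.masks_of("wrist","knob")[:2]:
    v,u=np.nonzero(m['pixels']); print(m['score'],len(u),u.min(),u.max(),v.min(),v.max(),u.mean(),v.mean()); print(toz(c,W,u.mean(),v.mean(),98))
cv2.imwrite("pics/w2.png",w[:,:,::-1]); np.save("W2.npy",W)
E
```

```text
time: 2.15
eef_pos: [486.6, 6.5, 201.9]
tool_rot: [-0.691, 0.149, -0.148, 0.691]
wrist_force: [-0.6, -0.3, 1.1]
opening: 0.998
2.15 [486.63457717   6.5475199  201.91592275] [-0.57481768 -0.33904554  1.11389667] 0.9983840405614023
[[ 9.12000e-01 -0.00000e+00  4.10000e-01  4.86635e+02]
 [-4.10000e-01  0.00000e+00  9.12000e-01  6.54800e+00]
 [-0.00000e+00 -1.00000e+00  0.00000e+00  2.01916e+02]
 [ 0.00000e+00  0.00000e+00  0.00000e+00  1.00000e+00]]
[{'at': [489.1, -0.5, 107.3], 'score': 0.61}]
0.95 1069 225 261 178 216 243.36950420954162 197.3264733395697
[490.98845559  -1.72334271  98.        ]
```

View pics/w2.png

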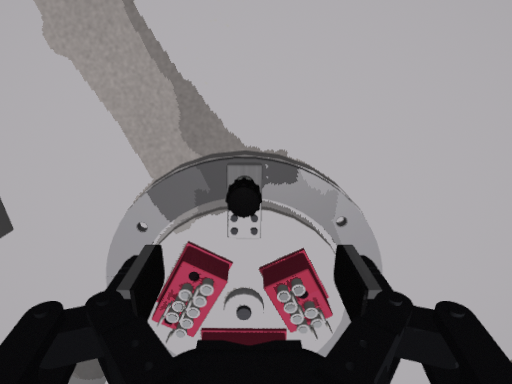

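The wrist view shows the knob at (243,197), the lug pointing straight up in the picture, and ring holes at (142,226) on the anticlockwise side and (341,221).

Run:
```python
from h import *
c=manip.get_calibration("wrist"); W=np.load("W2.npy")
H=toz(c,W,142,226.5,43)[:2];H2=toz(c,W,341,221,43)[:2]; K=toz(c,W,243.4,197.3,98)[:2]
print(H,H2,K)
p=toz(c,W,244,313,68)[:2]; print("piv",p, np.hypot(*(p-K)),np.hypot(*(p-H)))
from scipy.optimize import least_squares
o=least_squares(lambda o:[np.hypot(*(H-o))-140,np.hypot(*(H2-o))-140,np.hypot(*(K-o))-140],p).x;print(o)
ang=lambda q:np.arctan2(*(q-o)[::-1])
print(ang(K),(ang(H)-ang(K))%6.283,ang(H2)-ang(K))
s=manip.observe();M=R.from_quat(s['tool_rot']).as_matrix();print(s['eef_pos'],np.arctan2(M[1,2],M[0,2]))
print(M.T@(np.array([K[0],K[1],95-11])-s['eef_pos']))
```

```text
[ 495.17702995 -125.37527416] [577.1841555   73.40551267] [490.97726639  -1.68990712]
piv [625.7196067  -62.89216858] 147.99059118153772 144.72561220028783
[618.66027554 -59.99945892]
2.713202239658097 0.9151190910786875 -0.8409758431088874
[486.34315054   7.92657792 202.04414041] 1.151126349552833
[  8.18855017 118.0384362   -6.945943  ]
```

```bash
python3 -m inch '[{"tx":4,"tz":-4,"ty":20,"yaw":0,"claw":-0.5},{"tx":8,"tz":-7,"ty":50,"yaw":0,"claw":-0.2},{"tx":8,"tz":-7,"ty":70,"yaw":0,"claw":-0.2},{"tx":8,"tz":-7,"ty":85,"yaw":0,"claw":-0.2},{"tx":8,"tz":-7,"ty":100,"yaw":0,"claw":-0.2},{"tx":8,"tz":-7,"ty":112,"yaw":0,"claw":-0.2},{"tx":8,"tz":-7,"ty":118,"yaw":0,"claw":-0.2},{"tx":8,"tz":-7,"ty":118,"yaw":0,"claw":-0.2}]' 40
python3 - <<'E'
from h import *
w=manip.capture("wrist"); s=manip.observe()
M=R.from_quat(s['tool_rot']).as_matrix();print(s['time'],s['eef_pos'],s['wrist_force'],s['opening'],M.T@(np.array([491,-1.7,84])-s['eef_pos']))
cv2.imwrite("pics/w3.png",w[:,:,::-1])
E
```

```text
time: 3.1
eef_pos: [490.7, -2.3, 83.5]
tool_rot: [0.692, -0.148, 0.147, -0.692]
wrist_force: [-0.0, 0.2, 1.2]
opening: 0.595
3.15 [491.02691903  -2.50012613  84.04887256] [ 0.07811928 -0.43980949 -0.55741477] 0.5991780886140942 [-0.35136158  0.0490117   0.71934545]
```

View pics/w3.png

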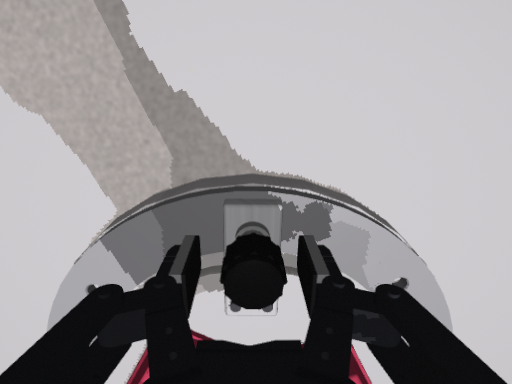

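The view shows the knob at (254,272), between the pads (inner faces at columns 200 and 297) and about 2 mm to the right of their middle. I'll correct 1.5 mm and close.

```bash
python3 -m inch '[{"tx":0,"tz":1.5,"ty":0,"yaw":0,"claw":-0.2},{"tx":0,"tz":1.5,"ty":0,"yaw":0,"claw":1},{"tx":0,"tz":1.5,"ty":0,"yaw":0,"claw":1},{"tx":0,"tz":1.5,"ty":0,"yaw":0,"claw":1},{"tx":0,"tz":1.5,"ty":0,"yaw":0,"claw":1},{"tx":0,"tz":1.5,"ty":0,"yaw":0,"claw":1}]' 40
```

```text
time: 3.75
eef_pos: [492.2, -1.6, 84.7]
tool_rot: [-0.691, 0.148, -0.148, 0.692]
wrist_force: [0.6, 1.4, 6.2]
opening: 0.312
```

```bash
python3 -m inch '[{"tx":0,"tz":0,"ty":-3,"yaw":0,"claw":1},{"tx":0,"tz":0,"ty":-6,"yaw":0,"claw":1},{"tx":0,"tz":0,"ty":-9,"yaw":0,"claw":1},{"tx":0,"tz":0,"ty":-11.5,"yaw":0,"claw":1},{"tx":0,"tz":0,"ty":-11.5,"yaw":0,"claw":1},{"tx":0,"tz":0,"ty":-11.5,"yaw":0,"claw":1}]'
python3 - <<'E'
from h import *
for th in np.radians([4,8,12,16,20,24,28,32]):
    # tool: x inward, -z ccw tangent; shift in starting tool axes
    print(round(np.degrees(th)), 'tx',round(140*(1-np.cos(th)),1),'tz',round(-140*np.sin(th),1))
s=manip.observe();print(s['eef_pos'],s['wrist_force'],s['opening'])
E
```

```text
time: 4.35
eef_pos: [491.9, -1.9, 95.4]
tool_rot: [-0.691, 0.148, -0.148, 0.691]
wrist_force: [3.5, -0.4, -8.1]
opening: 0.314
4 tx 0.3 tz -9.8
8 tx 1.4 tz -19.5
12 tx 3.1 tz -29.1
16 tx 5.4 tz -38.6
20 tx 8.4 tz -47.9
24 tx 12.1 tz -56.9
28 tx 16.4 tz -65.7
32 tx 21.3 tz -74.2
[491.93589285  -1.86151689  95.39435618] [ 3.5002725  -0.3579816  -8.11668748] 0.3139394001546318
```

```bash
python3 -m inch '[{"tx":0,"tz":-1.2,"ty":0,"yaw":-0.5,"claw":1},{"tx":0.05,"tz":-3.7,"ty":0,"yaw":-1.5,"claw":1},{"tx":0.2,"tz":-7.3,"ty":0,"yaw":-3,"claw":1},{"tx":0.5,"tz":-12.2,"ty":0,"yaw":-5,"claw":1},{"tx":1.0,"tz":-17.1,"ty":0,"yaw":-7,"claw":1},{"tx":1.7,"tz":-21.9,"ty":0,"yaw":-9,"claw":1},{"tx":2.3,"tz":-25.5,"ty":0,"yaw":-10.5,"claw":1},{"tx":2.8,"tz":-27.9,"ty":0,"yaw":-11.5,"claw":1}]'
```

```text
time: 5.15
eef_pos: [483.0, -28.7, 95.5]
tool_rot: [-0.703, 0.077, -0.078, 0.703]
wrist_force: [5.4, 0.7, -9.3]
opening: 0.315
```

```bash
python3 -m inch '[{"tx":0.1,"tz":-2.4,"ty":0,"yaw":-1,"claw":1},{"tx":0.4,"tz":-7.3,"ty":0,"yaw":-3,"claw":1},{"tx":0.8,"tz":-12.2,"ty":0,"yaw":-5,"claw":1},{"tx":1.4,"tz":-17.1,"ty":0,"yaw":-7,"claw":1},{"tx":2.2,"tz":-21.9,"ty":0,"yaw":-9,"claw":1},{"tx":3.1,"tz":-26.7,"ty":0,"yaw":-11,"claw":1},{"tx":4.1,"tz":-31.5,"ty":0,"yaw":-13,"claw":1},{"tx":5.0,"tz":-35,"ty":0,"yaw":-14.5,"claw":1}]'
python3 - <<'E'
from h import *
s=manip.observe();d=s['eef_pos'][:2]-np.array([618.66,-60.]);print(np.hypot(*d),(np.arctan2(d[1],d[0])%6.283)-2.7132,R.from_quat(s['tool_rot']).as_matrix().T@s['wrist_force'])
E
```

```text
time: 5.95
eef_pos: [479.6, -63.7, 95.3]
tool_rot: [-0.707, -0.012, 0.012, 0.707]
wrist_force: [3.4, 2.3, -8.3]
opening: 0.315
139.08141724395418 0.4551231826247708 [3.51177909 8.2846452  2.20989194]
```

```bash
python3 -m inch '[{"tx":0.1,"tz":-2.4,"ty":0,"yaw":-1,"claw":1},{"tx":0.3,"tz":-7.3,"ty":0,"yaw":-3,"claw":1},{"tx":0.7,"tz":-12.2,"ty":0,"yaw":-5,"claw":1},{"tx":1.2,"tz":-17.1,"ty":0,"yaw":-7,"claw":1},{"tx":1.9,"tz":-21.9,"ty":0,"yaw":-9,"claw":1},{"tx":2.8,"tz":-26.7,"ty":0,"yaw":-11,"claw":1},{"tx":3.8,"tz":-31.5,"ty":0,"yaw":-13,"claw":1},{"tx":5.0,"tz":-36.2,"ty":0,"yaw":-15,"claw":1}]'
python3 -m inch '[{"tx":0.1,"tz":-2.4,"ty":0,"yaw":-1,"claw":1},{"tx":0.2,"tz":-6.1,"ty":0,"yaw":-2.5,"claw":1},{"tx":0.4,"tz":-8.5,"ty":0,"yaw":-3.5,"claw":1},{"tx":0.5,"tz":-9.8,"ty":0,"yaw":-4,"claw":1},{"tx":0.5,"tz":-9.8,"ty":0,"yaw":-4,"claw":1},{"tx":0.5,"tz":-9.8,"ty":0,"yaw":-4,"claw":1}]'
python3 - <<'E'
from h import *
w=manip.capture("wrist")
s=manip.observe();d=s['eef_pos'][:2]-np.array([618.66,-60.]);print(s['time'],np.hypot(*d),(np.arctan2(d[1],d[0])%6.283)-2.7132,R.from_quat(s['tool_rot']).as_matrix().T@s['wrist_force'])
M=R.from_quat(s['tool_rot']).as_matrix();print("x axis",np.arctan2(M[1,0],M[0,0])+.4284)
cv2.imwrite("pics/w4.png",w[:,:,::-1])
E
```

```text
time: 6.75
eef_pos: [485.4, -99.6, 95.2]
tool_rot: [-0.699, -0.103, 0.105, 0.7]
wrist_force: [1.2, 1.9, -8.3]
opening: 0.312
time: 7.35
eef_pos: [488.8, -109.1, 95.3]
tool_rot: [0.695, 0.127, -0.128, -0.695]
wrist_force: [-2.0, -0.3, -7.9]
opening: 0.314
7.4 138.81887955899552 0.7900570692505755 [-0.76382357  8.7868253   0.38745961]
x axis 0.791433938805119
```

View pics/w4.png

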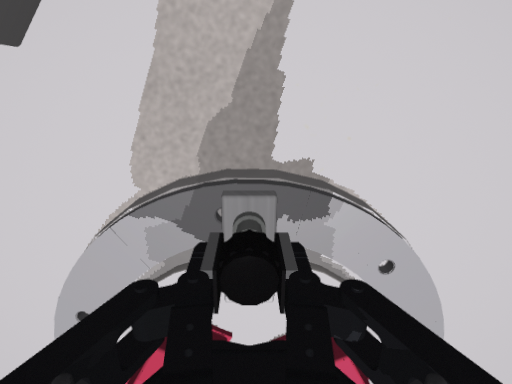

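The view shows the knob held at (249,268), with the next hole just ahead of the lug at (221,214). Now I'll let the pin down onto the ring and open the jaws slightly, so they cage the knob and can push it while it slides.

```bash
python3 -m inch '[{"tx":0,"tz":0,"ty":1.2,"yaw":0,"claw":1},{"tx":0,"tz":0,"ty":2.4,"yaw":0,"claw":1},{"tx":0,"tz":0,"ty":2.4,"yaw":0,"claw":0.28},{"tx":0,"tz":0,"ty":2.4,"yaw":0,"claw":0.28},{"tx":0,"tz":0,"ty":4.5,"yaw":0,"claw":0.28},{"tx":0,"tz":0,"ty":6.5,"yaw":0,"claw":0.28},{"tx":0,"tz":0,"ty":6.5,"yaw":0,"claw":0.28}]'
```

```text
time: 8.1
eef_pos: [489.8, -108.9, 88.9]
tool_rot: [0.695, 0.128, -0.128, -0.695]
wrist_force: [0.4, -0.3, -0.4]
opening: 0.361
```

```bash
python3 -m inch '[{"tx":0,"tz":-1,"ty":0,"yaw":-0.4,"claw":0.28},{"tx":0,"tz":-2,"ty":0,"yaw":-0.8,"claw":0.28},{"tx":0,"tz":-3,"ty":0,"yaw":-1.2,"claw":0.28},{"tx":0.1,"tz":-4,"ty":0,"yaw":-1.6,"claw":0.28},{"tx":0.1,"tz":-5,"ty":0,"yaw":-2,"claw":0.28},{"tx":0.1,"tz":-6,"ty":0,"yaw":-2.4,"claw":0.28},{"tx":0.2,"tz":-7,"ty":0,"yaw":-2.8,"claw":0.28},{"tx":0.2,"tz":-8,"ty":0,"yaw":-3.2,"claw":0.28}]'
python3 - <<'E'
from h import *
s=manip.observe();d=s['eef_pos'][:2]-np.array([618.66,-60.]);print(s['time'],np.hypot(*d),(np.arctan2(d[1],d[0])%6.283)-2.7132,R.from_quat(s['tool_rot']).as_matrix().T@s['wrist_force'])
E
```

```text
time: 8.9
eef_pos: [492.6, -116.1, 89.0]
tool_rot: [-0.691, -0.147, 0.147, 0.692]
wrist_force: [-1.4, 2.9, 1.3]
opening: 0.357
8.9 137.94844721340215 0.8468122244853267 [-0.11332927 -1.30566916  3.24473269]
```

```bash
python3 -m inch '[{"tx":0,"tz":-1,"ty":0,"yaw":-0.4,"claw":0.28},{"tx":0,"tz":-2,"ty":0,"yaw":-0.8,"claw":0.28},{"tx":0,"tz":-3,"ty":0,"yaw":-1.2,"claw":0.28},{"tx":0.1,"tz":-4,"ty":0,"yaw":-1.6,"claw":0.28},{"tx":0.1,"tz":-5,"ty":0,"yaw":-2,"claw":0.28},{"tx":0.1,"tz":-6,"ty":0,"yaw":-2.4,"claw":0.28}]'
python3 - <<'E'
from h import *
s=manip.observe();d=s['eef_pos'][:2]-np.array([618.66,-60.]);print(s['time'],np.hypot(*d),(np.arctan2(d[1],d[0])%6.283)-2.7132,R.from_quat(s['tool_rot']).as_matrix().T@s['wrist_force'])
E
```

```text
time: 9.5
eef_pos: [495.2, -121.8, 88.9]
tool_rot: [-0.688, -0.162, 0.162, 0.688]
wrist_force: [0.8, 4.1, -0.8]
opening: 0.36
9.5 138.03367118452235 0.8926764434702821 [2.60608235 0.76283141 3.33420446]
```

```bash
python3 -m inch '[{"tx":0,"tz":-1,"ty":0,"yaw":-0.4,"claw":0.28},{"tx":0,"tz":-2,"ty":0,"yaw":-0.8,"claw":0.28},{"tx":0,"tz":-2,"ty":0,"yaw":-0.8,"claw":0.28}]'
python3 - <<'E'
from h import *
s=manip.observe();d=s['eef_pos'][:2]-np.array([618.66,-60.]);print(s['time'],np.hypot(*d),(np.arctan2(d[1],d[0])%6.283)-2.7132,R.from_quat(s['tool_rot']).as_matrix().T@s['wrist_force'])
E
```

```text
time: 9.8
eef_pos: [496.1, -124.7, 89.0]
tool_rot: [0.688, 0.166, -0.166, -0.687]
wrist_force: [0.2, 0.8, -0.4]
opening: 0.361
9.8 138.602540400683 0.9142205698659849 [0.58251114 0.39961832 0.59704115]
```

```bash
python3 -m inch '[{"tx":0,"tz":-1,"ty":0,"yaw":-0.4,"claw":0.28}]'
python3 -m inch '[{"tx":0,"tz":-1,"ty":0,"yaw":-0.4,"claw":0.28}]'
python3 - <<'E'
from h import *
s=manip.observe();d=s['eef_pos'][:2]-np.array([618.66,-60.]);print(s['time'],np.hypot(*d),(np.arctan2(d[1],d[0])%6.283)-2.7132,R.from_quat(s['tool_rot']).as_matrix().T@s['wrist_force'])
E
```

```text
time: 9.9
eef_pos: [496.4, -125.2, 89.0]
tool_rot: [0.687, 0.169, -0.169, -0.686]
wrist_force: [-1.2, 0.9, -0.7]
opening: 0.359
time: 10.0
eef_pos: [496.8, -125.9, 89.0]
tool_rot: [0.686, 0.171, -0.171, -0.686]
wrist_force: [-0.4, 0.5, 0.9]
opening: 0.361
10.0 138.51032107720908 0.9237187963402924 [-0.13832216 -0.90924401  0.61464156]
```

Run:
```python
from h import *
w=manip.capture("wrist"); cv2.imwrite("pics/w5.png",w[:,:,::-1])
```

```text
(no output)
```

View pics/w5.png

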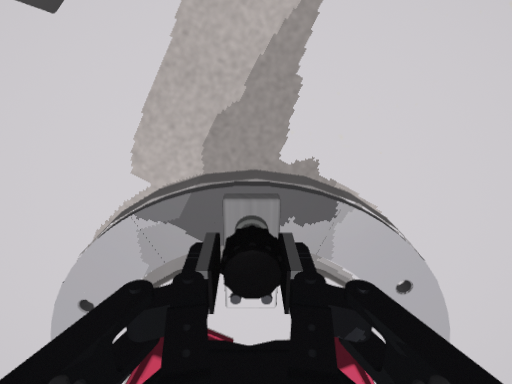

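The view shows the knob at (252,262), still near the middle between the pads. It looks smaller and lower than it would be riding on the ring, so I think it dropped. I'll check by feel in each direction, with small steps.

```bash
python3 -m inch '[{"tx":0,"tz":-0.7,"ty":0,"yaw":-0.2,"claw":0.28},{"tx":0,"tz":-0.7,"ty":0,"yaw":-0.2,"claw":0.28}]'; python3 -m inch '[{"tx":0,"tz":-0.7,"ty":0,"yaw":-0.2,"claw":0.28},{"tx":0,"tz":-0.7,"ty":0,"yaw":-0.2,"claw":0.28}]'
python3 - <<'E'
from h import *
manip.capture("wrist")
s=manip.observe();d=s['eef_pos'][:2]-np.array([618.66,-60.]);print(s['time'],np.hypot(*d),(np.arctan2(d[1],d[0])%6.283)-2.7132,R.from_quat(s['tool_rot']).as_matrix().T@s['wrist_force'])
for m in manip.masks_of("wrist","knob")[:1]:
    v,u=np.nonzero(m['pixels']); print(m['score'],u.min(),u.max(),v.min(),v.max())
E
```

```text
time: 10.25
eef_pos: [497.3, -126.2, 89.0]
tool_rot: [0.686, 0.172, -0.172, -0.686]
wrist_force: [-0.4, -0.7, -0.0]
opening: 0.36
time: 10.45
eef_pos: [497.7, -126.6, 89.0]
tool_rot: [0.685, 0.174, -0.174, -0.685]
wrist_force: [-0.2, 0.1, -0.4]
opening: 0.354
10.5 138.06591156563317 0.9317059638418228 [ 0.52007583 -0.18492642  0.77968036]
0.58 219 281 224 298
```

```bash
python3 -m inch '[{"tx":0,"tz":-0.7,"ty":0,"yaw":-0.2,"claw":0.28},{"tx":0,"tz":-0.7,"ty":0,"yaw":-0.2,"claw":0.28}]'; python3 -m inch '[{"tx":0,"tz":-0.7,"ty":0,"yaw":-0.2,"claw":0.28},{"tx":0,"tz":-0.7,"ty":0,"yaw":-0.2,"claw":0.28}]'
python3 - <<'E'
from h import *
s=manip.observe();d=s['eef_pos'][:2]-np.array([618.66,-60.]);print(s['time'],np.hypot(*d),(np.arctan2(d[1],d[0])%6.283)-2.7132,R.from_quat(s['tool_rot']).as_matrix().T@s['wrist_force'])
E
```

```text
time: 10.75
eef_pos: [498.0, -127.1, 89.0]
tool_rot: [-0.685, -0.175, 0.175, 0.685]
wrist_force: [-1.2, -0.5, 0.6]
opening: 0.36
time: 10.95
eef_pos: [498.1, -127.3, 89.0]
tool_rot: [-0.685, -0.176, 0.176, 0.685]
wrist_force: [-0.9, 2.5, 2.2]
opening: 0.363
10.95 138.06125221151873 0.9372960631835912 [ 0.38158674 -2.21134548  2.61764025]
```

```bash
python3 -m inch '[{"tx":0,"tz":-0.7,"ty":0,"yaw":-0.2,"claw":0.28},{"tx":0,"tz":-0.7,"ty":0,"yaw":-0.2,"claw":0.28}]'
python3 - <<'E'
from h import *
s=manip.observe();d=s['eef_pos'][:2]-np.array([618.66,-60.]);print(s['time'],np.hypot(*d),(np.arctan2(d[1],d[0])%6.283)-2.7132,R.from_quat(s['tool_rot']).as_matrix().T@s['wrist_force'])
E
```

```text
time: 11.15
eef_pos: [498.2, -127.4, 88.9]
tool_rot: [-0.684, -0.177, 0.178, 0.685]
wrist_force: [-2.5, 5.8, 3.4]
opening: 0.362
11.15 138.02908586137204 0.9384656112796468 [ 0.63272636 -3.40323278  6.28242654]
```

The force rises to 6 N and the arm stops moving, well above the 3 N drag, so the deck is locked. I'll centre the jaws to unload it, open them and retreat straight up.

```bash
python3 -m inch '[{"tx":0,"tz":1.5,"ty":0,"yaw":0.3,"claw":0.28},{"tx":0,"tz":3.5,"ty":0,"yaw":0.5,"claw":0.28},{"tx":0,"tz":3.5,"ty":0,"yaw":0.5,"claw":-0.2},{"tx":0,"tz":3.5,"ty":0,"yaw":0.5,"claw":-0.2},{"tx":0,"tz":3.5,"ty":0,"yaw":0.5,"claw":-0.2}]'
python3 -m inch '[{"tx":0,"tz":0,"ty":-8,"yaw":0,"claw":-0.2},{"tx":0,"tz":0,"ty":-20,"yaw":0,"claw":-0.2},{"tx":0,"tz":0,"ty":-40,"yaw":0,"claw":-0.2},{"tx":0,"tz":0,"ty":-65,"yaw":0,"claw":-0.2},{"tx":0,"tz":0,"ty":-90,"yaw":0,"claw":-0.2},{"tx":0,"tz":0,"ty":-113,"yaw":0,"claw":-0.2},{"tx":0,"tz":0,"ty":-113,"yaw":0,"claw":-0.2},{"tx":0,"tz":0,"ty":-113,"yaw":0,"claw":-0.2}]'
python3 - <<'E'
from h import *
s=manip.observe(); w=manip.capture("wrist"); sc=manip.capture("scene")
c=manip.get_calibration("wrist"); T=np.eye(4);T[:3,:3]=R.from_quat(s['tool_rot']).as_matrix();T[:3,3]=s['eef_pos']
W=T@np.array(c['hand_eye']); o=np.array([618.66,-60.])
print(s['time'],s['eef_pos'],s['wrist_force'])
for m in manip.masks_of("wrist","knob")[:1]:
    v,u=np.nonzero(m['pixels']); print(m['score'],len(u),u.min(),u.max(),v.min(),v.max(),u.mean(),v.mean())
    for z in(98,106):
        K=toz(c,W,u.mean(),v.mean(),z)[:2]; d=K-o; print(z,K,np.hypot(*d),np.arctan2(d[1],d[0])%6.283-2.7132)
print(manip.look_for("wrist","knob")[:1])
cs=manip.get_calibration("scene"); print(manip.look_for("scene","knob")[:2])
cv2.imwrite("pics/w6.png",np.hstack([w,cv2.resize(sc[80:210,150:330],(288,208)).repeat(1,0) if 0 else cv2.copyMakeBorder(cv2.resize(sc[80:210,150:330],(288,208)),0,176,0,0,cv2.BORDER_CONSTANT)])[:,:,::-1])
E
```

```text
time: 11.65
eef_pos: [497.0, -125.6, 89.0]
tool_rot: [0.685, 0.174, -0.174, -0.685]
wrist_force: [0.4, -0.4, 0.2]
opening: 0.599
time: 12.45
eef_pos: [497.1, -125.5, 203.0]
tool_rot: [0.686, 0.175, -0.174, -0.685]
wrist_force: [0.4, -0.3, -0.4]
opening: 0.6
12.45 [ 497.1193475  -125.46654829  203.03024548] [ 0.41257133 -0.30068087 -0.39455171]
0.56 1108 230 266 167 206 248.01534296028882 186.73646209386283
98 [ 495.49685962 -127.96272779] 140.6701514812013 0.9324395991489642
106 [ 493.11112583 -129.22846869] 143.37050143478362 0.9321297831847328
[{'at': [492.6, -127.7, 108.3], 'score': 0.91}]
[{'at': [637.6, -70.4, 62.0], 'score': 0.33}]
```

View pics/w6.png

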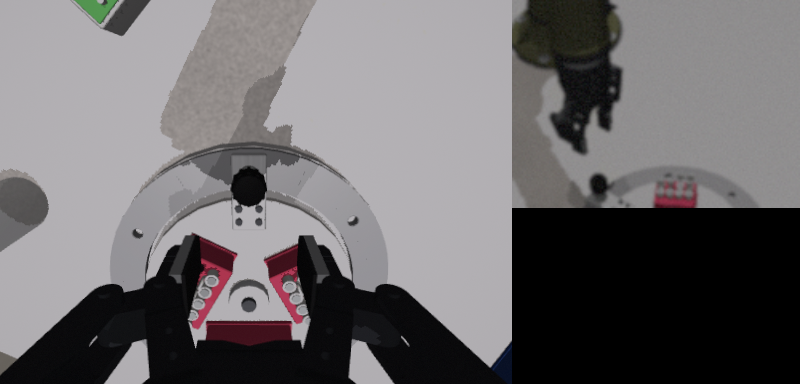

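Run:
```python
from h import *
a=cv2.imread("pics/w2.png")[140:245,195:295]; b=cv2.imread("pics/w6.png")[130:235,199:299]
f=lambda x:cv2.convertScaleAbs(cv2.resize(x,(400,420),interpolation=cv2.INTER_CUBIC),alpha=1.5,beta=20)
cv2.imwrite("pics/cmp.png",np.hstack([f(a),f(b)]))
c=manip.get_calibration("wrist"); s=manip.observe(); T=np.eye(4);T[:3,:3]=R.from_quat(s['tool_rot']).as_matrix();T[:3,3]=s['eef_pos']
W=T@np.array(c['hand_eye']);o=np.array([618.66,-60.]);A=lambda q:np.arctan2(*(q-o)[::-1])%6.283
k=toz(c,W,248.2,186.7,98)[:2]
for u,v in((138,233),(353,220)):
    h=toz(c,W,u,v,43)[:2];print(h,np.hypot(*(h-o)),A(h)-A(k))
# pixel shift predicted if knob 8 mm higher: project
for Wm in (np.load("W2.npy"),W):
    i=np.linalg.inv(Wm)
    kk=np.array([490.98,-1.7]) if Wm is not W else k
    r=(kk-o)/np.hypot(*(kk-o))
    for rad,z in((140,108),(140,116),(160,62)):
        p=i@np.r_[o+r*rad,z,1]; print(rad,z,c['cy']-c['fy']*p[1]/-p[2])
```

```text
[ 614.28815484 -199.11300854] 139.18168764047334 1.0416003456917609
[489.34876057  -2.20926648] 141.63744393315895 -0.9178773461994201
140 108 202.03549436757618
140 116 205.74679563886295
160 62 164.21996832894013
140 108 193.0393311769594
140 116 196.50505176946822
160 62 156.01582027042812
```

View pics/cmp.png

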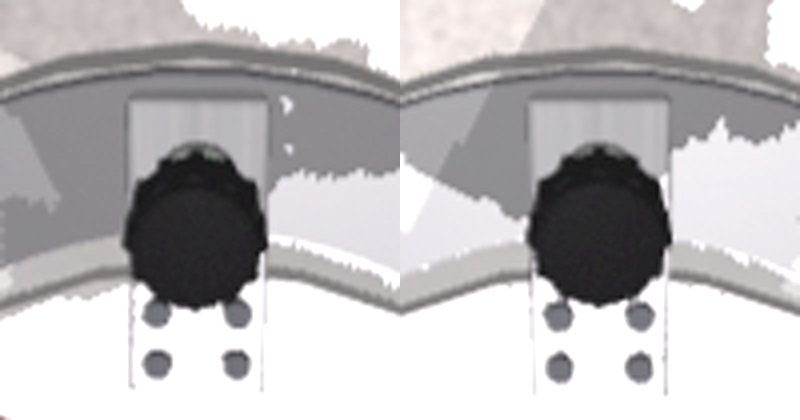

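The two crops, start on the left and now on the right, show the knob in the same place against the lug's edge and screws. If the pin were still riding on the ring, the knob would sit about 14 px lower in the right-hand crop, so it is fully home. I'll hand in.

```bash
python3 -c "
from bench import manip
s=manip.observe(); print(s['time'],s['wrist_force'],s['opening']); print(manip.sign_off())"
```

```text
12.7 [-0.2006423  -0.44965871 -0.52928404] 0.6045287520089901
the job is handed in; nothing more can be done
None
```

The rack table is on its next station anticlockwise, with the index pin home, and the job was handed in at 12.7 s. I gripped the knob, lifted it about 11 mm and turned the deck slowly to about 0.79 rad. There I let the pin down onto the ring and slid the knob on, loosely held between the open jaws, until the pin dropped. Then I opened the jaws and backed straight up about 114 mm.

**Locked:** the roughly 3 N drag disappeared near 0.91 rad. A gentle further push then met a firm stop, 6.3 N with no movement, so I backed off.

**Angle:** the final wrist picture puts the old hole 0.918 rad behind the knob and the following one 1.04 ahead. The camera estimates for the station disagree slightly, from 0.91 to 0.93 rad, because the calibration is only good to about 2 mm.

**Fully home:** the knob sits in the same place against the lug as it did at the start. The knob's outline came out about 4% larger in area than at the start, which alone would hint at a raised pin, but the other measurements agree that it is home.

**Surroundings:** the gripper was clear of everything at the end, with wrist force under 1 N. I planned the path clear of the blue tube rack, bottle and tip box, but did not measure their positions again afterwards.

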